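Bring the label station into service

TASK

Get the label station ready and start it: push the printer's open white cover down until it is shut, then press the marked half (the one away from the robot) of the blue rocker on the switch box fully down so that it is on, then do the same with the yellow rocker, and last press the printer's green button all the way in and let it spring back. Keep to that order and only push with the fingertips: do not lift the cover or pick anything up, and leave the red and white rockers, the orange button and the other things on the desk as they are.

Things in the scene. Friction and masses are not known exactly. Their poses are not given: they have to be found in the camera images.
- printer: grey label printer fixed to the desk, 220 x 170 mm, origin at the centre of its underside; its x axis points from the button ledge (front, -x) to the cover hinge (back, +x), z up. Front ledge: x -110 to -30 mm, 85 mm high. Roll bay behind it: x -30 to 110 mm, 110 mm high. It may stand on the left or the right, turned up to 0.3 rad
- cover (a joint): opening angle of the printer's white cover: 0 = shut, grows as its front edge rises; it stands ajar at 0.35 to 0.7 rad to begin with. The hinge is stiff: the cover stays where left, about 2 to 4 N on it pushes it down, and at 0 it meets a hard stop
- cover_push (a point): point on the cover's top face, mid-width, 85 mm from its hinge axis (the cover is a plate 130 mm from hinge to front edge, 166 mm wide, 12 mm thick). It moves with the cover; with the cover shut it is at printer x +15 mm, y 0, 124 mm above the desk
- cover_hinge (a point): middle of the cover's hinge axis (along the printer's y), on the printer: x +100 mm, y 0, 112 mm above the desk; fixed
- green (a joint): travel of the green push button: 0 = out, 0.006 m = fully in; springs back; about 5 N to push fully in
- green_top (a point): centre of the top of the green round button (cap 26 mm across, in a grey collar 42 mm across) on the printer's front ledge, either left or right of the orange one; 42 mm in front of the shut cover's front edge. 103 mm above the desk when out, 97 mm when fully in; moves with the cap
- orange (a joint): travel of the orange push button (same make, 80 mm beside the green one): 0 = out, 0.006 m = in. Leave alone
- orange_top (a point): centre of the top of the orange button, 103 mm above the desk
- switchbox: grey switch box fixed to the desk, 115 x 225 x 45 mm, origin at the centre of its underside, x axis pointing away from the robot (turned up to 0.3 rad). On top, in a row along its y axis at 46 mm spacing, four paddle rockers in any order of colour; each paddle is 60 mm long along x, 30 mm wide, a shallow V, pivoting at mid-length 54 mm above the desk. A thin line marks the far half
- blue (a joint): blue paddle rocker, off at the start (0 to 0.04). 0 = off (far half up, near half level), 0.40 rad = on (far half level, near half up). Stays where left; a push of 2 to 3 N near its outer end moves it, then it meets a hard stop
- blue_push (a point): point on the top face of the blue rocker's far half, 20 mm out from its pivot line, on its centre line; it moves with the rocker. When the rocker is on, it lies 57 mm above the desk and that half is level. Its axes turn with the rocker (as the switch box when off)
- yellow (a joint): yellow paddle rocker, off at the start (0 to 0.04). 0 = off (far half up, near half level), 0.40 rad = on (far half level, near half up). Stays where left; a push of 2 to 3 N near its outer end moves it, then it meets a hard stop
- yellow_push (a point): point on the top face of the yellow rocker's far half, 20 mm out from its pivot line, on its centre line; it moves with the rocker. When the rocker is on, it lies 57 mm above the desk and that half is level. Its axes turn with the rocker (as the switch box when off)
- red (a joint): red paddle rocker, on at the start; leave on. 0 = off (far half up, near half level), 0.40 rad = on (far half level, near half up). Stays where left; a push of 2 to 3 N near its outer end moves it, then it meets a hard stop
- red_push (a point): point on the top face of the red rocker's far half, 20 mm out from its pivot line, on its centre line; it moves with the rocker. When the rocker is on, it lies 57 mm above the desk and that half is level. Its axes turn with the rocker (as the switch box when off)
- white (a joint): white paddle rocker, off at the start; leave off. 0 = off (far half up, near half level), 0.40 rad = on (far half level, near half up). Stays where left; a push of 2 to 3 N near its outer end moves it, then it meets a hard stop
- white_push (a point): point on the top face of the white rocker's far half, 20 mm out from its pivot line, on its centre line; it moves with the rocker. When the rocker is on, it lies 57 mm above the desk and that half is level. Its axes turn with the rocker (as the switch box when off)
- label_roll: spare roll of paper labels standing on end between printer and switch box, 64 mm across, 70 mm high, origin at the centre of its underside; loose
- mug: blue mug, 80 mm across, 90 mm high, origin at the centre of its underside; loose
- tape: roll of brown tape lying flat, 100 mm across, 48 mm high, origin at the centre of its underside; loose
- stapler: red and black stapler, 140 x 34 x 60 mm, origin at the centre of its underside; loose
- carton: small cardboard carton 90 x 130 x 70 mm, origin at the centre of its underside; loose
- spray: white bottle with blue cap, 60 mm across, 170 mm high, origin at the centre of its underside; loose

How it is judged:
By the outcome, as a careful person would: the job done as asked, in the order asked, and still so for the second after the job is handed in, with the robot touching nothing.
It also fails if it takes over 61 s, if anything falls off the work surface, if the arm or the gripper's body presses on something with over 40 N, if the wrist force passes 120 N, or if a joint passes its speed limit or range.

ROBOT

A 6-joint arm with a two-finger parallel gripper is mounted at the origin on the work surface. World frame = base frame: x ahead of the robot, y to its left, z up, the work surface at z = 0. Lengths are in m, angles in rad, forces in N, time in s.
With the tool pointing down it reaches from about 0.35 to 0.975 m from the base axis. Payload 4.9 kg.
Tool frame: the origin (TCP) lies midway between the tips of the shut fingers; the grasp point (between the pads) lies 19 mm behind it (ctrl.hold_point_z is the distance from the TCP to the grasp point, in m); z points along the fingers, y is the line along which they close (so a half turn about z gives the same grasp; the last joint's range is limited). The gripper opens to 85 mm and grips with 20 to 120 N. Pads are 22 mm wide; open, the fingers measure 114 mm over their backs; the gripper's body (76 mm by 85 mm) begins 54 mm behind the grasp point. The pads swing forward as they close: fully open they stand 13 mm farther back than shut.
Start: joints at [1.071, 0.053, 1.613, -0, 1.476, -0.119], TCP at [0.232, 0.58, 0.231] pointing down, gripper open.
Joint ranges: [-3.01, 3.01], [-1.01, 2.22], [0.06, 2.58], [-1.02, 4.17], [0.09, 2.62], [-3.14, 3.14]. Speed limits (rad/s): [2.57, 2.57, 3.14, 3.14, 3.14, 3.14].

INTERFACE

Orientations are given as a rotation vector (axis times angle).
In Python, from station import status, viewer, finish_job, ctrl gives the robot as it stands.
- The arm moves only by the shell command python3 -m jog 'ROWS' [FORCE]. ROWS is JSON, a list of rows, each a list of 7 numbers: the turn, a rotation vector about the tool's x, y, z each as a share of 5 degrees, from -1 to 1, then the shift along the tool's x, y, z each as a share of 30 mm, from -1 to 1, then the opening, from -1 (shut) to 1 (fully open). A call has 1 to 5 rows; each row shifts and turns the commanded pose from where the row before left it, along the tool's axes as they then stand; what a row does not reach is not made up. A row lasts 1/8 s, in which the tool goes at most 62.5 mm and 10.7 degrees, less where a joint would pass 70% of its speed; a pose out of reach is approached as far as the arm can. A call with a number of a shift or a turn outside -1 to 1 is refused whole. A call with a gripper value outside its range is refused whole. The fingers move at their own pace and stop on an object; FORCE is the grip in N (left out, the last holds). Time passes only in rows, so rows that do not move let the fingers close. It gives the time, the measured TCP pose, the force, the opening and the grip force at its end, in the units of the state.
- status.get_obs(): the state, without advancing time (a new reading comes with each control period).
- viewer.get_image(name): name is "scene" or "top" or "wrist"; returns a dict with "img" (400x640x3 uint8, red, green, blue), "fovy" (degrees; the focal length in pixels is half the picture's height over the tangent of half this angle, whatever the lens; pixels are square), "cx", "cy" (the principal point, pixels), "distortion" ([k1, k2, p1, p2, k3] as OpenCV has them; the pictures are not rectified), "rvec" (rotation vector, rad) and "tvec" (3), from world to camera coordinates, as OpenCV has them. Camera axes: x right, y down, z forward; pixel columns grow to the right and rows downward; lengths in m; the calibration is good to about 2 mm. A picture is of the moment at which its call begins. There is no depth.
- finish_job(): hands the job in; it is judged then, once.
The state is a dict: "t": time; "q": joint angles; "dq": joint speeds; "effort": joint torques, N m; "tool_pos": TCP position; "tool_rot": TCP orientation; "contact_force": force on the tool from outside, world axes, zero at the start; "wrist_torque": the same for the moment, N m; "opening": finger opening in m; "grip_force": force on a finger pad.
Only numpy, scipy, OpenCV 4.12 (cv2) and the standard library are available. Lean on these libraries where they do the work, as an engineer would, in place of code of your own. Each camera call takes 0.05 s, during which the arm holds its last target. There are 200 camera calls.

## Working session

There is one attempt and no reset: what is moved stays moved. The work goes in short steps, Python scripts to look and compute and a shell command to move; the robot and the scene stay as the last step left them, time stands still between calls to the robot, and variables do not carry over. Pictures are saved under pics/ and viewed, at most 14 in all, crops included, and the job is handed in when it is done.

```bash
mkdir -p pics; ls
python3 - <<'E'
from station import status, viewer, ctrl
import cv2,json
for n in ("scene","top"):
    d=viewer.get_image(n); cv2.imwrite(f"pics/{n}0.png",d["img"][:,:,::-1])
    print(n,{k:v for k,v in d.items() if k!="img"})
o=status.get_obs(); print(o)
E
```

```text
pics
scene {'fovy': 53.64481174473558, 'cx': 320.0262223649637, 'cy': 204.34352657271035, 'distortion': array([0.00466543, 0.        , 0.        , 0.        , 0.        ]), 'rvec': array([ 0.85348894,  2.43096292, -1.19640435]), 'tvec': array([ 0.40687538, -0.14017047,  1.82423553])}
top {'fovy': 52.29531560854241, 'cx': 316.61649613908037, 'cy': 198.2729176963019, 'distortion': array([-0.03167089,  0.        ,  0.        ,  0.        ,  0.        ]), 'rvec': array([ 2.19616074, -2.1618711 ,  0.08648469]), 'tvec': array([-0.00317731,  0.54815226,  1.31705709])}
{'t': 0.1, 'q': array([ 1.07102528e+00,  5.32887057e-02,  1.61416889e+00,  6.21637487e-06,
        1.47602457e+00, -1.19023674e-01]), 'dq': array([ 0.00109112, -0.00316621, -0.00199451,  0.00042984, -0.0024011 ,
        0.00038345]), 'effort': array([ 4.47018056e-05, -3.94903314e+01, -3.71364427e+01, -1.21089074e-04,
        3.94122937e-03,  1.00517823e-06]), 'tool_pos': array([0.23199311, 0.57972878, 0.23018001]), 'tool_rot': array([-5.94361213e-01, -3.08426322e+00,  2.82361931e-03]), 'contact_force': array([ 0.21127864, -0.3173333 ,  0.54358913]), 'wrist_torque': array([-0.01592535,  0.00203311,  0.00900544]), 'grip_force': 0.0, 'opening': 0.08504677757877097}
```

View pics/top0.png

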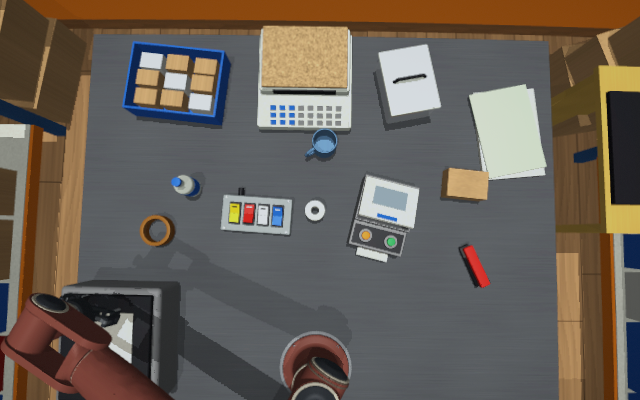

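View pics/scene0.png

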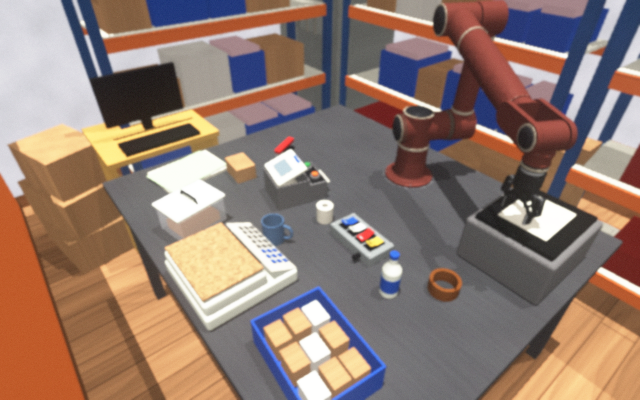

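The top view shows the switch box at about (257,215), with rockers from left to right yellow, red, white, blue. The printer is at (385,215), with orange at (365,235) and green at (390,241). I'll enlarge it and triangulate the colours.

```bash
cat > h.py <<'E'
import numpy as np,cv2
from station import status,viewer
from scipy.spatial.transform import Rotation as R
def K(d):
    f=d["img"].shape[0]/2/np.tan(np.radians(d["fovy"]/2)); return np.array([[f,0,d["cx"]],[0,f,d["cy"]],[0,0,1]])
def ray(d,p):
    u=cv2.undistortPoints(np.array([[p]],float),K(d),d["distortion"])[0,0]
    M=R.from_rotvec(d["rvec"]).as_matrix(); return -M.T@d["tvec"], M.T@np.r_[u,1]
def atz(d,p,z):
    c,r=ray(d,p); return c+r*(z-c[2])/r[2]
def tri(*dp):
    A=0;b=0
    for d,p in dp:
        c,r=ray(d,p); r=r/np.linalg.norm(r); P=np.eye(3)-np.outer(r,r); A=A+P; b=b+P@c
    return np.linalg.solve(A,b)
def proj(d,X): return cv2.projectPoints(np.atleast_2d(np.array(X,float)),d["rvec"],d["tvec"],K(d),d["distortion"])[0][:,0]
HUE=dict(green=(50,75),orange=(11,19),yellow=(25,34),blue=(105,120),red=(0,5))
def blob(d,c,box):
    x0,x1,y0,y1=box; h=cv2.cvtColor(d["img"],cv2.COLOR_RGB2HSV)[y0:y1,x0:x1]
    m=((h[...,0]>=HUE[c][0])&(h[...,0]<=HUE[c][1])&(h[...,1]>130)&(h[...,2]>70)).astype(np.uint8)
    n,l,s,ce=cv2.connectedComponentsWithStats(m)
    if n<2: return None
    i=1+s[1:,4].argmax(); return ce[i]+[x0,y0],s[i]
def rel(target,o=None):
    "shift in tool axes, in rows of 30 mm"
    o=o or status.get_obs(); return R.from_rotvec(o["tool_rot"]).inv().apply(np.array(target)-o["tool_pos"])/.03
E
python3 - <<'E'
from h import *
t=viewer.get_image("top"); s=viewer.get_image("scene")
cv2.imwrite("pics/topc.png",cv2.resize(t["img"][170:268,215:425,::-1],None,fx=3.8,fy=3.8,interpolation=cv2.INTER_CUBIC))
for c in HUE:
    bt=(345,415,222,260) if c in("green","orange") else (220,295,195,235)
    bs=(295,330,155,190) if c in("green","orange") else (325,400,205,265)
    a,b=blob(t,c,bt),blob(s,c,bs); print(c,a,b)
    if a and b: print("  tri",tri((t,a[0]),(s,b[0])))
    z=.1 if c in("green","orange") else .058
    if a: print("  atz",atz(t,a[0],z))
M=R.from_rotvec(status.get_obs()["tool_rot"]).as_matrix();print(M)
E
```

```text
green (array([390.57142857, 241.32653061]), array([42, 16,  8,  8, 49], dtype=int32)) (array([307.33333333, 163.66666667]), array([12,  8,  2,  2,  3], dtype=int32))
  tri [ 0.4128822  -0.22334157  0.10487531]
  atz [ 0.41263975 -0.22409741  0.1       ]
orange (array([365.88, 234.92]), array([17,  9,  8,  8, 25], dtype=int32)) (array([314.33333333, 172.93333333]), array([17, 17,  6,  3, 15], dtype=int32))
  tri [ 0.43219503 -0.14851122  0.10348985]
  atz [ 0.43112737 -0.14801304  0.1       ]
yellow (array([234.13368984, 212.42780749]), array([  9,   8,  11,  20, 187], dtype=int32)) (array([372.97727273, 242.54545455]), array([42, 35, 15,  6, 44], dtype=int32))
  tri [0.4978959  0.26718077 0.05332373]
  atz [0.49571656 0.26818877 0.058     ]
blue (array([276.99415205, 216.16959064]), array([ 52,  11,  11,  20, 171], dtype=int32)) (array([394.14705882, 254.58823529]), array([65, 46, 10,  9, 68], dtype=int32))
  tri [ 0.43701437  0.21046329 -0.07324476]
  atz [0.48597961 0.13082139 0.058     ]
red (array([248.3583815, 213.6416185]), array([ 23,   9,  12,  19, 173], dtype=int32)) (array([365.225     , 234.74166667]), array([ 32,  24,  17,  13, 120], dtype=int32))
  tri [0.49369264 0.22194789 0.05557511]
  atz [0.49257469 0.22252789 0.058     ]
[[-9.28369514e-01  3.71658038e-01 -5.89723124e-04]
 [ 3.71658482e-01  9.28368850e-01 -1.11825954e-03]
 [ 1.31870432e-04 -1.25733367e-03 -9.99999201e-01]]
```

View pics/topc.png

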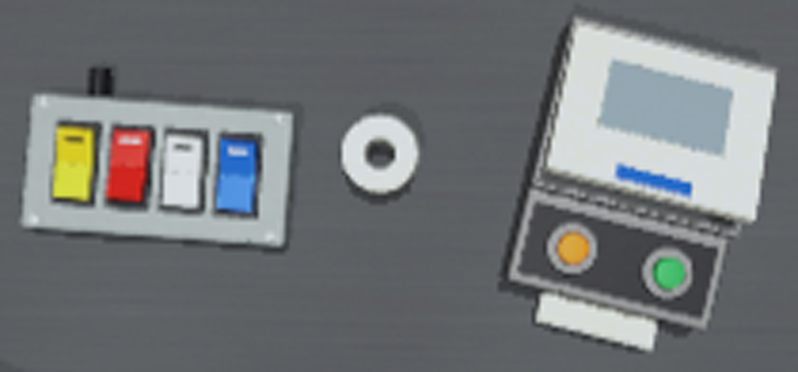

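The crop shows the rocker paddles with their far marks, all as expected: red is on and the others are off. Triangulated heights are about 104 mm for the buttons and 55 mm for the rockers. I'll rise, shut the fingers and fly over the switch box for a wrist picture.

```bash
python3 -m jog '[[0,0,0,0,0,-1,-1],[0,0,0,0,0,-1,-1],[0,0,0,-0.5,-0.4,-1,-1],[0,0,0,-0.95,-0.76,-0.3,-1],[0,0,0,-0.95,-0.76,0,-1]]' && python3 -m jog '[[0,0,0,-0.95,-0.76,0,-1],[0,0,0,-0.95,-0.76,0,-1],[0,0,0,-0.95,-0.76,0,-1],[0,0,0,-0.95,-0.76,0,-1],[0,0,0,-0.95,-0.76,0,-1]]' && python3 -m jog '[[0,0,0,-0.95,-0.76,0,-1],[0,0,0,-0.95,-0.76,0,-1],[0,0,0,-0.95,-0.76,0,-1],[0,0,-1,-0.95,-0.76,0,-1],[0,0,-1,0,0,0,-1]]' && python3 -m jog '[[0,0,-1,0,0,0,-1],[0,0,-0.5,0,0,0,-1],[0,0,0,0,0,0,-1]]'
python3 - <<'E'
from h import *
d=viewer.get_image("wrist"); cv2.imwrite("pics/w1.png",d["img"][:,:,::-1])
np.save("pics/w1.npy",d,allow_pickle=True)
t=viewer.get_image("top")
print("spray top",atz(t,(176,182),.17),"mug",atz(t,(324,140),.09),"roll",atz(t,(315,210),.07))
for c in("yellow","blue","red"): print(c,blob(d,c,(0,640,0,400)))
E
```

```text
t: 0.82
tool_pos: [0.2782, 0.4996, 0.3317]
tool_rot: [0.593, 3.084, 0.003]
contact_force: [0.7, -0.2, 0.1]
opening: 0.0003
grip_force: 0.0
t: 1.45
tool_pos: [0.368, 0.34, 0.3301]
tool_rot: [-0.594, -3.085, 0.0]
contact_force: [0.9, -0.0, 0.0]
opening: -0.0001
grip_force: 0.0
t: 2.08
tool_pos: [0.4404, 0.2123, 0.3299]
tool_rot: [-0.325, -3.124, 0.001]
contact_force: [0.2, 0.3, -0.2]
opening: 0.0001
grip_force: 0.0
t: 2.45
tool_pos: [0.4395, 0.2141, 0.3301]
tool_rot: [-0.119, -3.139, 0.0]
contact_force: [-0.0, -0.0, 0.5]
opening: 0.0002
grip_force: 0.0
spray top [0.57771012 0.42002379 0.17      ] mug [ 0.72768928 -0.01512941  0.09      ] roll [0.5069647  0.00985436 0.07      ]
yellow (array([356.71541502, 204.05928854]), array([347, 183,  20,  39, 253], dtype=int32))
blue (array([441.50223547, 234.14157973]), array([427, 221,  42,  39, 671], dtype=int32))
red (array([326.64176829, 202.14634146]), array([317, 186,  21,  36, 656], dtype=int32))
```

View pics/w1.png

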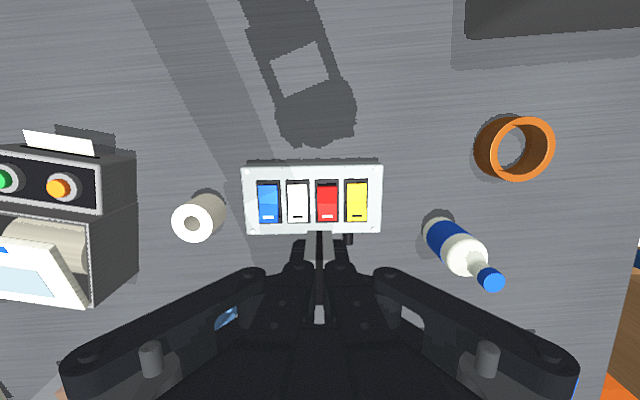

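The wrist view shows the rockers left to right as blue (268,203), white (298), red (327) and yellow (357). Their far ends are at row ~222 and near ends at row ~183. The spray is well clear.

Run:
```python
from h import *
d=np.load("pics/w1.npy",allow_pickle=True).item(); t=viewer.get_image("top")
for c,box in(("blue",(245,290,170,235)),("yellow",(340,375,170,235))):
    b,s=blob(d,c,box); u=s[0]+box[0]+s[2]/2; v0=s[1]+box[2]; v1=v0+s[3]; print(c,b,s,u,v0,v1)
    print(" near",atz(d,(u,v0),.057)," far",atz(d,(u,v1),.069))
    a,_=blob(t,c,(220,295,195,235)); print(" tri",tri((d,b),(t,a)))
# box yaw check, and target shifts to cover point
x=np.array([.971,-.237]); print("to cover",rel([.5065,-.2066,.25]))
s=viewer.get_image("scene")
for th in(.3,.4,.5,.6,.7):
    H=np.array([.589,-.227,.112]); r=.13; 
    e=[H+np.r_[-x*(r*np.cos(th)-.012*0),r*np.sin(th)]+np.r_[np.array([.237,.971])*k,0] for k in(.083,-.083)]
    print(th,proj(t,e).round(1).tolist(),proj(s,e).round(1).tolist(),proj(d,e).round(1).tolist())
```

```text
blue [267.44581281 206.64039409] [ 12  14  22  39 406] 268.0 184 223
 near [0.45886869 0.13420931 0.057     ]  far [0.51766423 0.12902746 0.069     ]
 tri [0.48754254 0.13096361 0.07443355]
yellow [356.71541502 204.05928854] [  7  13  20  39 253] 357.0 183 222
 near [0.46759932 0.27022012 0.057     ]  far [0.5264198  0.26631115 0.069     ]
 tri [0.50792955 0.27025677 0.03361367]
to cover [ -3.28968644 -13.81539004   2.67434355]
0.3 [[357.6, 215.6], [411.9, 229.7]] [[308.5, 171.2], [292.7, 151.9]] [[59.2, 237.4], [-77.3, 216.9]]
0.4 [[358.3, 214.0], [413.2, 228.3]] [[307.4, 168.8], [291.6, 149.6]] [[50.5, 244.7], [-90.4, 223.7]]
0.5 [[359.2, 211.9], [414.6, 226.3]] [[306.0, 166.6], [290.2, 147.4]] [[41.7, 253.3], [-103.5, 231.8]]
0.6 [[360.2, 209.5], [416.1, 224.0]] [[304.4, 164.5], [288.6, 145.4]] [[33.0, 263.0], [-116.4, 241.0]]
0.7 [[361.3, 206.6], [417.6, 221.3]] [[302.5, 162.7], [286.7, 143.6]] [[24.6, 273.7], [-128.7, 251.3]]
```

```bash
python3 -m jog '[[0,0,0,-0.23,-0.99,0,-1],[0,0,0,-0.23,-0.99,0,-1],[0,0,0,-0.23,-0.99,0,-1],[0,0,0,-0.23,-0.99,0,-1],[0,0,0,-0.23,-0.99,0,-1]]' && python3 -m jog '[[0,0,0,-0.23,-0.99,0,-1],[0,0,0,-0.23,-0.99,0,-1],[0,0,0,-0.23,-0.99,0,-1],[0,0,0,-0.23,-0.99,0,-1],[0,0,0,-0.23,-0.99,0,-1]]' && python3 -m jog '[[0,0,0,-0.23,-0.99,0,-1],[0,0,0,-0.23,-0.99,0,-1],[0,0,0,-0.23,-0.99,0,-1],[0,0,0,-0.3,-0.94,0.5,-1],[0,0,0,0,0,0.5,-1]]' >/dev/null
python3 - <<'E'
from h import *
d=viewer.get_image("wrist"); cv2.imwrite("pics/w2.png",d["img"][:,:,::-1])
np.save("pics/w2.npy",d,allow_pickle=True)
o=status.get_obs(); print(o["t"],o["tool_pos"],o["tool_rot"],o["contact_force"])
for c in("green","orange"): print(c,blob(d,c,(0,640,0,400)))
E
```

```text
t: 3.28
tool_pos: [0.4628, 0.0626, 0.3304]
tool_rot: [0.119, 3.139, 0.0]
contact_force: [0.2, 0.6, -0.2]
opening: -0.0001
grip_force: 0.0
t: 3.9
tool_pos: [0.4861, -0.0882, 0.3303]
tool_rot: [0.119, 3.139, 0.0]
contact_force: [0.2, -0.1, 0.2]
opening: 0.0002
grip_force: 0.0
4.575 [ 0.50588225 -0.20625028  0.29676766] [-0.12042507 -3.13520218 -0.00402609] [ 0.1630824  -0.47540993 -1.88216595]
green (array([297.68601583, 100.06596306]), array([287,  89,  22,  23, 379], dtype=int32))
orange (array([ 15.69430052, 362.49050086]), array([   0,  321,   42,   79, 1158], dtype=int32))
```

View pics/w2.png

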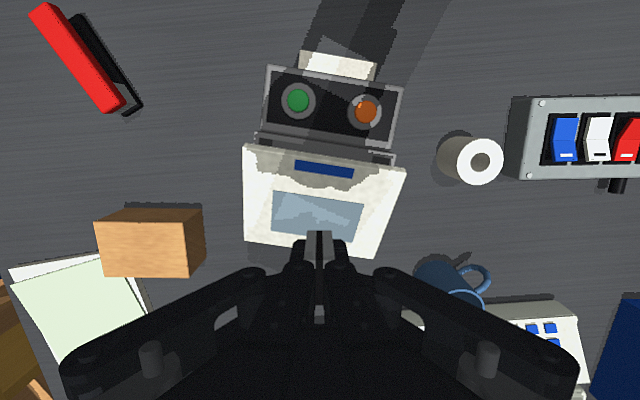

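The cover lies under the fingers, with its front edge running (247,143)–(407,168), green at (298,100) and orange at (366,111). Pushing down now.

```bash
python3 - <<'E'
from h import *
d=np.load("pics/w2.npy",allow_pickle=True).item(); t=viewer.get_image("top")
for c,p in(("green",(297.7,100.1)),("orange",(366,111))):
    print(c,atz(d,p,.103), tri((d,p),(t,[390.57,241.33] if c=="green" else [365.88,234.92])))
E
python3 -m jog '[[0,0,0,0,0,1,-1],[0,0,0,0,0,1,-1],[0,0,0,0,0,1,-1],[0,0,0,0,0,1,-1]]' && python3 -m jog '[[0,0,0,0,0,0.5,-1],[0,0,0,0,0,0.4,-1],[0,0,0,0,0,0.3,-1]]' && python3 -m jog '[[0,0,0,0,0,0.2,-1],[0,0,0,0,0,0.2,-1],[0,0,0,0,0,0,-1]]'
```

```text
green [ 0.41479596 -0.22536288  0.103     ] [ 0.41271865 -0.22692231  0.08291675]
orange [ 0.43291275 -0.14709807  0.103     ] [ 0.43205532 -0.14740964  0.10450661]
t: 5.12
tool_pos: [0.507, -0.2053, 0.1801]
tool_rot: [0.116, 3.138, -0.0]
contact_force: [0.7, -0.1, 0.2]
opening: 0.0003
grip_force: 0.0
t: 5.5
tool_pos: [0.5075, -0.2065, 0.1453]
tool_rot: [0.118, 3.138, -0.001]
contact_force: [-0.9, 0.3, 2.9]
opening: 0.0003
grip_force: 1.1
t: 5.88
tool_pos: [0.5068, -0.2065, 0.1319]
tool_rot: [0.119, 3.139, 0.0]
contact_force: [-0.9, -0.1, 0.4]
opening: 0.0002
grip_force: 0.0
```

```bash
python3 -m jog '[[0,0,0,0,0,0.15,-1],[0,0,0,0,0,0.1,-1],[0,0,0,0,0,0,-1]]' && python3 -m jog '[[0,0,0,0,0,0.08,-1],[0,0,0,0,0,0,-1]]'
```

```text
t: 6.25
tool_pos: [0.5067, -0.2063, 0.1243]
tool_rot: [-0.119, -3.139, -0.0]
contact_force: [0.2, 0.8, -0.5]
opening: 0.0001
grip_force: 0.0
t: 6.5
tool_pos: [0.507, -0.2064, 0.124]
tool_rot: [-0.118, -3.139, -0.0]
contact_force: [-4.5, 2.3, 7.9]
opening: 0.0004
grip_force: 4.2
```

```bash
python3 -m jog '[[0,0,0,0,0,0.08,-1],[0,0,0,0,0,0,-1],[0,0,0,0,0,0,-1]]' && python3 -m jog '[[0,0,0,0,0,-0.5,-1],[0,0,0,0,0,-1,-1],[0,0,0,0,0,-1,-1],[0,0,0,0,0,-1,-1],[0,0,0,0,0,0,-1]]'
python3 - <<'E'
from h import *
d=viewer.get_image("wrist"); s=viewer.get_image("scene")
a=cv2.resize(d["img"][40:300,200:440],None,fx=1.7,fy=1.7); b=cv2.resize(s["img"][130:220,245:345],(400,360)); 
b=cv2.copyMakeBorder(b,0,a.shape[0]-360,0,0,0)
cv2.imwrite("pics/c3.png",np.hstack([a,b])[:,:,::-1][:,:800])
o=status.get_obs(); print(o["t"],o["tool_pos"])
print("to blue hover", rel([.509,.130,.12]), "yellow",rel([.5175,.2668,.12]), "green",rel([.4138,-.2248,.15]))
b,_=blob(d,"green",(200,440,40,300)); print(atz(d,b,.103))
E
```

```text
t: 6.88
tool_pos: [0.507, -0.2065, 0.1238]
tool_rot: [-0.118, -3.139, -0.0]
contact_force: [-9.9, 4.1, 18.0]
opening: 0.0002
grip_force: 9.4
t: 7.5
tool_pos: [0.5084, -0.2072, 0.2283]
tool_rot: [0.118, 3.134, -0.005]
contact_force: [1.4, -0.6, 0.7]
opening: -0.0001
grip_force: 0.0
7.6 [ 0.50669926 -0.20628552  0.22439878]
to blue hover [ 0.76628931 11.18274419  3.48257216] yellow [ 0.82686737 15.75113636  3.48359062] green [ 3.04094655 -0.8489472   2.48036175]
[ 0.41454114 -0.22543148  0.103     ]
```

View pics/c3.png

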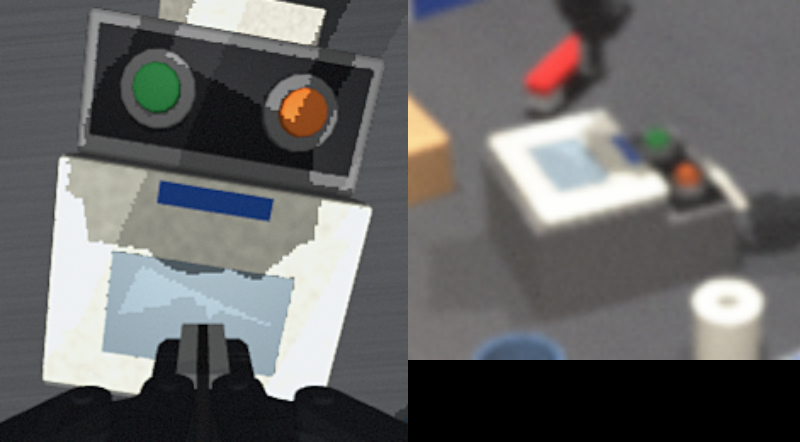

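The cover is shut, flush with the printer in both views. Next is blue.

```bash
python3 -m jog '[[0,0,0,0.06,0.93,0,-1],[0,0,0,0.06,0.93,0,-1],[0,0,0,0.06,0.93,0,-1],[0,0,0,0.06,0.93,0,-1],[0,0,0,0.06,0.93,0,-1]]' >/dev/null && python3 -m jog '[[0,0,0,0.06,0.93,0,-1],[0,0,0,0.06,0.93,0,-1],[0,0,0,0.06,0.93,0,-1],[0,0,0,0.06,0.93,0,-1],[0,0,0,0.06,0.93,0,-1]]' > /dev/null && python3 -m jog '[[0,0,0,0.06,0.94,0,-1],[0,0,0,0.04,0.94,0,-1],[0,0,0,0,0,1,-1],[0,0,0,0,0,1,-1],[0,0,0,0,0,0,-1]]' && python3 -m jog '[[0,0,0,0,0,1,-1],[0,0,0,0,0,0.6,-1],[0,0,0,0,0,0,-1]]'
python3 - <<'E'
from h import *
d=viewer.get_image("wrist"); cv2.imwrite("pics/w4.png",d["img"][100:360,160:500,::-1])
print(rel([.511,.130,.057]))
E
```

```text
t: 9.48
tool_pos: [0.5079, 0.1294, 0.16]
tool_rot: [-0.118, -3.13, 0.002]
contact_force: [-0.6, -0.5, -0.2]
opening: 0.0001
grip_force: 0.0
t: 9.85
tool_pos: [0.51, 0.1294, 0.1155]
tool_rot: [-0.118, -3.136, 0.001]
contact_force: [-0.1, 0.5, -0.8]
opening: -0.0001
grip_force: 0.0
[-0.00367515  0.01551058  1.99488974]
```

View pics/w4.png

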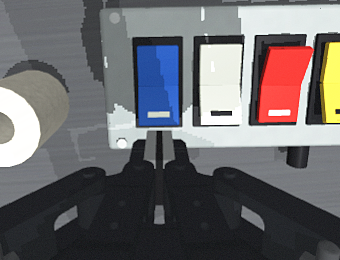

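The fingertips line up laterally with the blue paddle (crop column 158), just above its marked half.

```bash
python3 -m jog '[[0,0,0,0,0,0.8,-1],[0,0,0,0,0,0.6,-1],[0,0,0,0,0,0.2,-1],[0,0,0,0,0,0.2,-1],[0,0,0,0,0,0,-1]]' && python3 -m jog '[[0,0,0,0,0,0.2,-1],[0,0,0,0,0,0.1,-1],[0,0,0,0,0,0,-1],[0,0,0,0,0,0,-1]]'
```

```text
t: 10.52
tool_pos: [0.5117, 0.1297, 0.0635]
tool_rot: [0.118, 3.138, 0.0]
contact_force: [-0.9, 0.2, -0.9]
opening: 0.0
grip_force: 0.0
t: 11.02
tool_pos: [0.5125, 0.1297, 0.0569]
tool_rot: [0.118, 3.137, 0.0]
contact_force: [-3.0, -0.8, 14.2]
opening: -0.0003
grip_force: 7.1
```

```bash
python3 -m jog '[[0,0,0,0,0,-0.5,-1],[0,0,0,0,0,-1,-1],[0,0,0,0,0,-1,-1],[0,0,0,0,0.5,0,-1],[0,0,0,0,0.9,0,-1]]' && python3 -m jog '[[0,0,0,0,0.9,0,-1],[0,0,0,0,0.9,0,-1],[0,0,0,0,0.9,0,-1],[0,0,0,0,0.45,0.5,-1],[0,0,0,0,0,0,-1]]'
python3 - <<'E'
from h import *
d=viewer.get_image("wrist"); cv2.imwrite("pics/w5.png",d["img"][80:360,100:540,::-1])
print(rel([.5195,.2667,.057]),status.get_obs()["tool_pos"])
E
```

```text
t: 11.65
tool_pos: [0.5138, 0.172, 0.1282]
tool_rot: [-0.12, -3.138, -0.0]
contact_force: [-0.0, 0.1, -1.7]
opening: 0.0
grip_force: 0.0
t: 12.28
tool_pos: [0.5192, 0.2657, 0.1105]
tool_rot: [-0.116, -3.134, 0.004]
contact_force: [-0.6, -0.8, 0.1]
opening: 0.0
grip_force: 0.0
[0.00729111 0.04919811 1.81641607] [0.51983222 0.26531074 0.11149419]
```

View pics/w5.png

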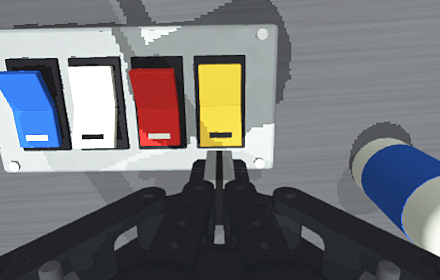

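Blue is now tilted like red (near half up), so it is on; the tips are aligned with yellow (crop column 220). Now pressing yellow.

```bash
python3 -m jog '[[0,0,0,0,0.05,0.8,-1],[0,0,0,0,0,0.5,-1],[0,0,0,0,0,0.2,-1],[0,0,0,0,0,0.15,-1],[0,0,0,0,0,0,-1]]' && python3 -m jog '[[0,0,0,0,0,0.17,-1],[0,0,0,0,0,0.1,-1],[0,0,0,0,0,0,-1],[0,0,0,0,0,0,-1]]'
```

```text
t: 12.95
tool_pos: [0.5219, 0.2672, 0.0649]
tool_rot: [0.119, 3.139, 0.001]
contact_force: [-0.7, -0.1, -0.3]
opening: 0.0001
grip_force: 0.0
t: 13.45
tool_pos: [0.5222, 0.2676, 0.057]
tool_rot: [0.118, 3.138, 0.001]
contact_force: [3.2, 0.2, 3.5]
opening: 0.0002
grip_force: 1.6
```

```bash
python3 -m jog '[[0,0,0,0,0,0.08,-1],[0,0,0,0,0,0,-1],[0,0,0,0,0,0,-1]]' && python3 -m jog '[[0,0,0,0,0,-0.5,-1],[0,0,0,0,0,-1,-1],[0,0,0,0,0,-1,-1],[0,0,0,0,0,-1,-1],[0,0,0,0,0,-1,-1]]' >/dev/null && python3 -m jog '[[0,0,0,0.13,-0.93,-0.5,-1],[0,0,0,0.13,-0.93,0,-1],[0,0,0,0.13,-0.93,0,-1],[0,0,0,0.13,-0.93,0,-1],[0,0,0,0.13,-0.93,0,-1]]'
python3 - <<'E'
from h import *
d=viewer.get_image("wrist"); cv2.imwrite("pics/w6.png",d["img"][80:360,100:620,::-1])
print(rel([.4142,-.2253,.115]),status.get_obs()["tool_pos"])
E
```

```text
t: 13.82
tool_pos: [0.5223, 0.2676, 0.0568]
tool_rot: [0.118, 3.138, 0.001]
contact_force: [-3.2, -2.4, 15.0]
opening: 0.0003
grip_force: 7.5
t: 15.08
tool_pos: [0.4902, 0.1288, 0.2031]
tool_rot: [-0.118, -3.137, 0.0]
contact_force: [0.4, -0.5, 0.5]
opening: -0.0001
grip_force: 0.0
[  1.60221542 -11.87794198   2.96840487] [0.48981406 0.12649333 0.20298631]
```

View pics/w6.png

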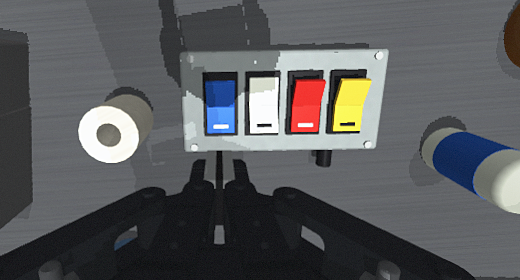

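Yellow now tilts like red, so it is on. White still looks off, and blue will be checked again later. Moving to green.

```bash
python3 -m jog '[[0,0,0,0.13,-0.99,0,-1],[0,0,0,0.13,-0.99,0,-1],[0,0,0,0.13,-0.99,0,-1],[0,0,0,0.13,-0.99,0,-1],[0,0,0,0.13,-0.99,0,-1]]' >/dev/null && python3 -m jog '[[0,0,0,0.13,-0.99,0,-1],[0,0,0,0.13,-0.99,0,-1],[0,0,0,0.13,-0.99,0,-1],[0,0,0,0.13,-0.99,0,-1],[0,0,0,0.13,-0.99,0,-1]]' >/dev/null && python3 -m jog '[[0,0,0,0.15,-0.99,0,-1],[0,0,0,0.15,-0.99,0,-1],[0,0,0,0,0,1,-1],[0,0,0,0,0,1,-1],[0,0,0,0,0,0,-1]]'
python3 - <<'E'
from h import *
d=viewer.get_image("wrist"); cv2.imwrite("pics/w7.png",d["img"][80:360,160:480,::-1])
b=blob(d,"green",(160,480,80,360)); print(b, b and atz(d,b[0],.103), proj(d,status.get_obs()["tool_pos"]))
print(rel([.4142,-.2253,.103]),status.get_obs()["tool_pos"])
E
```

```text
t: 17.0
tool_pos: [0.4148, -0.2203, 0.1407]
tool_rot: [-0.118, -3.133, -0.007]
contact_force: [0.0, 0.8, 1.1]
opening: -0.0001
grip_force: 0.0
(array([311.09261301, 217.85115766]), array([134, 122,  36,  35, 907], dtype=int32)) [ 0.41181632 -0.22558184  0.103     ] [[318.18205546 248.1621573 ]]
[ 0.04587466 -0.14566733  1.32493206] [ 0.41601538 -0.2211462   0.14275351]
```

View pics/w7.png

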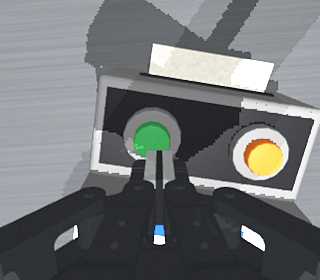

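The tips sit just over the green cap (crop 152,137), about 4 mm to the left; I'll correct that and press.

```bash
python3 -m jog '[[0,0,0,0.06,-0.14,0.4,-1],[0,0,0,0,0,0.5,-1],[0,0,0,0,0,0.3,-1],[0,0,0,0,0,0,-1]]' && python3 -m jog '[[0,0,0,0,0,0.2,-1],[0,0,0,0,0,0.1,-1],[0,0,0,0,0,0,-1],[0,0,0,0,0,0,-1]]'
```

```text
t: 17.55
tool_pos: [0.4143, -0.2259, 0.1072]
tool_rot: [-0.118, -3.138, -0.002]
contact_force: [-0.0, -0.4, -0.1]
opening: 0.0002
grip_force: 0.0
t: 18.05
tool_pos: [0.4152, -0.2265, 0.1009]
tool_rot: [0.118, 3.139, -0.001]
contact_force: [-4.1, 3.3, 9.9]
opening: -0.0
grip_force: 5.1
```

```bash
python3 -m jog '[[0,0,0,0,0,0.12,-1],[0,0,0,0,0,0,-1],[0,0,0,0,0,0,-1]]'
```

```text
t: 18.42
tool_pos: [0.4154, -0.2267, 0.1006]
tool_rot: [-0.118, -3.139, 0.0]
contact_force: [-10.7, 8.5, 27.0]
opening: 0.0003
grip_force: 14.1
```

The push stopped hard at 100.6 mm. That isn't the button's 97 mm, so the flat tips are resting on the collar. I'll back off and tilt the tool 30° about its y so that only the narrow tip edge enters the collar.

```bash
python3 -m jog '[[0,0,0,0,0,-0.5,-1],[0,0,0,0,0,-1,-1],[0,-1,0,0,0,-0.5,-1],[0,-1,0,0,0,0,-1],[0,-1,0,0,0,0,-1]]' && python3 -m jog '[[0,-1,0,0,0,0,-1],[0,-1,0,0,0,0,-1],[0,-1,0,0,0,0,-1],[0,0,0,0,0,0,-1]]'
cat > g.py <<'E'
from h import *
o=status.get_obs(); M=R.from_rotvec(o["tool_rot"]).as_matrix(); tx=M[:,0]; print(M.round(3).tolist(),o["tool_pos"])
E_=np.array([.4145,-.2254,.12])+np.r_[tx[:2]/np.linalg.norm(tx[:2])*.0035,0]
print("edge at z .12:",rel(E_-.011*tx,o)," 10mm down:",M.T@[0,0,-.01/.03])
E
python3 g.py
python3 - <<'E'
from h import *
d=viewer.get_image("wrist"); cv2.imwrite("pics/w8.png",d["img"][80:360,160:480,::-1])
E
```

```text
t: 19.05
tool_pos: [0.415, -0.2264, 0.1558]
tool_rot: [0.108, 2.874, -0.016]
contact_force: [0.0, 0.0, 0.7]
opening: -0.0002
grip_force: 0.0
t: 19.55
tool_pos: [0.4137, -0.2261, 0.1542]
tool_rot: [0.101, 2.618, -0.026]
contact_force: [-0.2, 0.1, 0.2]
opening: 0.0
grip_force: 0.0
[[-0.864, 0.077, 0.497], [0.067, 0.997, -0.038], [-0.499, 0.001, -0.867]] [ 0.41365452 -0.22605518  0.15420537]
edge at z .12: [0.28018166 0.02320208 0.94328025]  10mm down: [ 1.66235035e-01 -2.31220436e-04  2.88923815e-01]
```

View pics/w8.png

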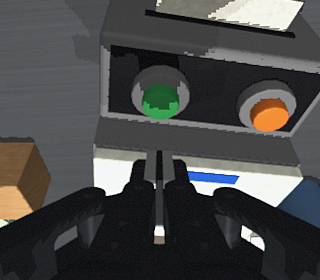

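The tilted view shows the green cap at crop (160,100), centred laterally ahead of the tips.

```bash
python3 -m jog '[[0,0,0,0.28,0.02,0.94,-1],[0,0,0,0.22,0,0.38,-1],[0,0,0,0,0,0,-1]]' && python3 -m jog '[[0,0,0,0.1,0,0.17,-1],[0,0,0,0,0,0,-1],[0,0,0,0,0,0,-1]]' && python3 g.py
```

```text
t: 19.98
tool_pos: [0.4214, -0.2255, 0.1125]
tool_rot: [0.099, 2.619, -0.024]
contact_force: [-0.2, -0.2, 0.5]
opening: -0.0
grip_force: 0.0
t: 20.35
tool_pos: [0.4221, -0.2267, 0.109]
tool_rot: [0.098, 2.615, -0.028]
contact_force: [0.5, 0.5, 2.6]
opening: -0.0001
grip_force: 1.2
[[-0.863, 0.076, 0.5], [0.065, 0.997, -0.039], [-0.502, -0.001, -0.865]] [ 0.42214544 -0.22669779  0.10900517]
edge at z .12: [-0.22693091  0.02337441 -0.50470682]  10mm down: [0.16720615 0.0003918  0.28836273]
```

```bash
python3 -m jog '[[0,0,0,0.06,0,0.1,-1],[0,0,0,0,0,0,-1],[0,0,0,0,0,0,-1]]' && python3 -m jog '[[0,0,0,0.05,0,0.08,-1],[0,0,0,0,0,0,-1],[0,0,0,0,0,0,-1]]'
```

```text
t: 20.72
tool_pos: [0.4221, -0.2267, 0.1052]
tool_rot: [0.099, 2.615, -0.028]
contact_force: [2.6, 0.0, 5.0]
opening: -0.0001
grip_force: 2.3
t: 21.1
tool_pos: [0.4225, -0.2269, 0.1043]
tool_rot: [0.097, 2.614, -0.028]
contact_force: [-7.1, 3.9, 17.9]
opening: -0.0
grip_force: 8.6
```

Hard stop again, so I'll release in small steps to measure the real travel from the force onset.

```bash
(python3 -m jog '[[0,0,0,-0.05,0,-0.09,-1],[0,0,0,0,0,0,-1]]'; python3 -m jog '[[0,0,0,-0.025,0,-0.043,-1],[0,0,0,0,0,0,-1]]'; python3 -m jog '[[0,0,0,-0.025,0,-0.043,-1],[0,0,0,0,0,0,-1]]'; python3 -m jog '[[0,0,0,-0.025,0,-0.043,-1],[0,0,0,0,0,0,-1]]'; python3 -m jog '[[0,0,0,-0.025,0,-0.043,-1],[0,0,0,0,0,0,-1]]'; python3 -m jog '[[0,0,0,-0.025,0,-0.043,-1],[0,0,0,0,0,0,-1]]'; python3 -m jog '[[0,0,0,-0.025,0,-0.043,-1],[0,0,0,0,0,0,-1]]') | grep -E "pos|contact|grip"
```

```text
tool_pos: [0.4219, -0.2267, 0.1055]
contact_force: [3.2, -0.9, 3.5]
grip_force: 2.2
tool_pos: [0.4214, -0.2264, 0.1061]
contact_force: [2.9, -2.2, 3.5]
grip_force: 2.0
tool_pos: [0.4212, -0.2262, 0.1072]
contact_force: [1.3, -1.7, 3.6]
grip_force: 1.7
tool_pos: [0.421, -0.2259, 0.1085]
contact_force: [0.6, -2.1, 2.7]
grip_force: 1.3
tool_pos: [0.421, -0.2258, 0.1099]
contact_force: [0.9, -1.2, 1.6]
grip_force: 0.9
tool_pos: [0.4208, -0.2254, 0.111]
contact_force: [0.2, 0.6, 0.7]
grip_force: 0.2
tool_pos: [0.4212, -0.2259, 0.1132]
contact_force: [0.1, -0.3, -0.2]
grip_force: 0.0
```

Force onset was at about 110.5–111 mm and the stop at 104.3 mm. That is about 6 mm of travel, so the button went fully in and has been released. Backing away and checking.

```bash
python3 -m jog '[[0,0,0,0,0,-1,-1],[0,0,0,0,0,-1,-1],[0,0,0,0,0,-1,-1],[0,0,0,0,0,-1,-1],[0,0,0,0,0,-1,-1]]' >/dev/null && python3 -m jog '[[0,1,0,0,0,-1,-1],[0,1,0,0,0,-1,-1],[0,1,0,0,0,-0.5,-1],[0,0,0,0,0,0,-1],[0,0,0,0,0,0,-1]]'
python3 - <<'E'
from h import *
d=viewer.get_image("wrist"); t=viewer.get_image("top")
a=d["img"][40:340,120:520]; b=cv2.resize(t["img"][190:240,215:300],(400,235),interpolation=cv2.INTER_CUBIC)
s=viewer.get_image("scene")
c=cv2.resize(s["img"][205:270,320:405],(400,306),interpolation=cv2.INTER_CUBIC)
im=np.zeros((545,800,3),np.uint8); im[:300,:400]=a; im[310:,:400]=b; im[:306,400:]=c
cv2.imwrite("pics/end.png",im[:,:,::-1])
E
```

```text
t: 24.1
tool_pos: [0.3137, -0.2177, 0.3092]
tool_rot: [0.108, 2.878, -0.012]
contact_force: [0.1, 0.1, -0.5]
opening: 0.0002
grip_force: 0.0
```

View pics/end.png

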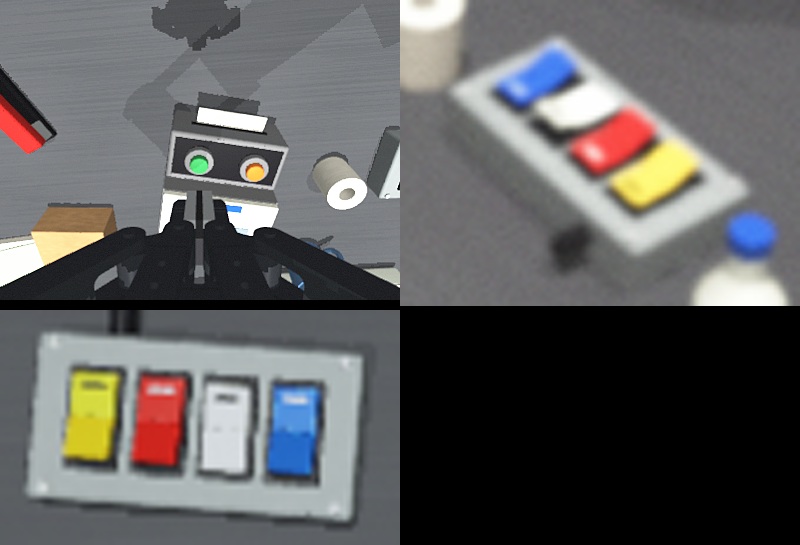

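Blue, red and yellow are on (near halves up), white is off, both buttons are out, and nothing else looks disturbed. Handing in.

```bash
python3 -c "
from station import finish_job
print(finish_job())"
```

```text
the job is handed in; nothing more can be done
None
```

I shut the cover, switched the blue and then the yellow rocker on, and last pressed the green button fully in (on the second try, after the first stopped on its collar); it sprang back out, and I handed the job in at about 24 s.

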